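Snap the lid onto the junction box

TASK

Pick up the longer of the two loose grey lids by its rib, set it over the open junction box so that the two upright snap hooks enter its slots, and press it straight down until both hooks click over it and it sits fully home, lying flat on the rim. Feel for the clicks and press no harder than they need, 30 N at the very most. Leave the shorter lid, the tape measure and the furniture hinge where they lie, and let go of the lid at the end.

Things in the scene. Friction and masses are not known exactly. Their poses are not given: they have to be found in the camera images.
- mount: Fixed steel foot plate carrying an open grey box. Origin: centre of its underside, z = 0, right below the box's middle; z up, y along the box from hook to hook. Box 62 (x) x 116 (y) x 30 mm, walls 4; two black glands on its +x side. Its flat rim, the lid's seat, is clamped rigidly 46 to 61 mm above the worktop: this varies, is NOT measured, must be felt.
- below_left (a point): Point on the worktop (z = 0) right below the snap hook at the mount's y = +40 mm. The hook: black upright strip 9 mm wide (x), 4 thick, bending inwards. Its outer face is at y = 40 mm; a barb stands out 3.5 mm further, rounded underside 6.3 mm over the rim, sloping from 8 mm over the rim up to the tip 28.5 mm over the rim, 2 mm inside the outer face.
- below_right (a point): The same point for the equal, mirrored hook at the mount's y = -40 mm.
- lid: Longer grey lid, to be fitted: plate 62 (x) x 116 (y) x 5 mm, 40-85 g. Origin: centre of its underside; z up. Grip rib on top: 12 mm wide (x), 50 long (y), from z = 5 to 29 mm. Slots 14 mm wide (x) from y = 29 to 41 and -29 to -41 mm take the hooks. Fits either way round. A push growing to 8-15 N clicks both hooks; 1-2 mm on it meets a hard stop.
- short_lid: Spare lid of another box, same material and width but only 84 mm long (y), rib 40 mm long, slots closer together: it does not fit. Origin: centre of its underside. Leave it.
- tape_measure: Yellow tape measure lying about, 37 x 103 x 64 mm, origin at the centre of its underside. Leave it.
- hinge_cup: Metal furniture hinge lying about, 90 x 48 x 23 mm, origin at the centre of its underside. Leave it.

How it is judged:
By the outcome, as a careful person would: the job done as asked, in the order asked, and still so for the second after the job is handed in, with the robot touching nothing.
It also fails if it takes over 59 s, if anything falls off the work surface, if the arm or the gripper's body presses on something with over 40 N, if the wrist force passes 120 N, or if a joint passes its speed limit or range.

ROBOT

A 6-joint arm with a two-finger parallel gripper is mounted at the origin on a cart in front of the work surface, level with it; the furniture and walls round the work are solid. World frame = base frame: x ahead of the robot, y to its left, z up, the work surface at z = 0. Lengths are in m, angles in degrees, forces in N, time in s.
With the tool pointing down it reaches from about 0.3 to 0.75 m from the base axis. Payload 8.5 kg.
Tool frame: the origin (TCP) lies at the very end of the fingers, on their centre line; the grasp point (between the pads) lies 19 mm behind it (env.hold_point_z is the distance from the TCP to the grasp point, in m); z points along the fingers, y is the line along which they close (so a half turn about z gives the same grasp; the last joint's range is limited). The gripper opens to 85 mm and grips with 20 to 120 N. Pads are 22 mm wide; open, the fingers measure 114 mm over their backs; the gripper's body (76 mm by 85 mm) begins 54 mm behind the grasp point. The pads swing forward as they close: fully open they stand 13 mm farther back than shut.
Start: joints at [-87.966, 21.807, 74.336, -0, 83.858, -12.336], TCP at [0.136, -0.533, 0.231] pointing down, gripper open.
Joint ranges: [-178.18, 178.18], [-50.72, 133.34], [12.68, 142.11], [-81.47, 261.47], [9.98, 163.14], [-165.26, 165.26]. Speed limits (degrees/s): [136.94, 136.94, 180, 180, 180, 180].

INTERFACE

Orientations are given as a 3x3 rotation matrix whose columns are the frame's x, y, z axes.
In Python, from rig import env, optics gives the robot as it stands.
- The arm moves only by the shell command python3 -m jog 'ROWS' [OPENING] [FORCE]. ROWS is JSON, a list of rows, each an object with "linear": the shift along the tool's x, y, z in units of 40 mm (1.0 is 40 mm), a list of three; "roll": the turn about the tool's z in units of 5 degrees (1.0 is 5 degrees). A call has 1 to 12 rows; each row shifts and turns the commanded pose from where the row before left it, along the tool's axes as they then stand; what a row does not reach is not made up. A row lasts 1/12 s, in which the tool goes at most 41.7 mm and 7.16 degrees, less where a joint would pass 70% of its speed; a pose out of reach is approached as far as the arm can. A call is refused whole if a number of a shift passes 1 or a number of a turn 1, either way. A call with a gripper value outside its range is refused whole. OPENING is the opening, from -1 (shut) to 1 (fully open), set as the call begins (- or left out, the last holds). The fingers move at their own pace and stop on an object; FORCE is the grip in N (left out, the last holds). Time passes only in rows, so rows that do not move let the fingers close. It gives the time, the measured TCP pose, the force, the opening and the grip force at its end, in the units of the state.
- env.observe(): the state, without advancing time (a new reading comes with each control period).
- optics.get_image(name): name is "scene" or "top"; returns the picture (400x640x3 uint8, red, green, blue); there is no depth.
- optics.calibration(name): a dict with "fov_y" (degrees; the focal length in pixels is half the picture's height over the tangent of half this angle, whatever the lens; pixels are square), "cx", "cy" (the principal point, pixels), "T" (4x4, takes a point from camera to world coordinates). Camera axes: x right, y down, z forward; pixel columns grow to the right and rows downward; lengths in m; the calibration is good to about 2 mm. A picture is of the moment at which its call begins. calibration takes no time and is no camera call.
- env.close_job(): hands the job in; it is judged then, once.
The state is a dict: "time_s": time; "q": joint angles; "qvel": joint speeds; "joint_efforts": joint torques, N m; "position": TCP position; "tool_rot": TCP orientation; "ft_force": force on the tool from outside, world axes, zero at the start; "wrist_torque": the same for the moment, N m; "grip_width": finger opening in m; "gripper_force": force on a finger pad.
Only numpy, scipy, OpenCV 4.12 (cv2) and the standard library are available. Lean on these libraries where they do the work, as an engineer would, in place of code of your own. Each camera call takes 0.05 s, during which the arm holds its last target. There are 200 camera calls.

## Working session

There is one attempt and no reset: what is moved stays moved. The work goes in short steps, Python scripts to look and compute and a shell command to move; the robot and the scene stay as the last step left them, time stands still between calls to the robot, and variables do not carry over. Pictures are saved under pics/ and viewed, at most 10 in all, crops included, and the job is handed in when it is done.

```bash
mkdir -p pics
python3 - <<'E'
from rig import env, optics
import cv2,numpy as np
for n in ("scene","top"):
    im=optics.get_image(n); cv2.imwrite(f"pics/{n}0.png",im[:,:,::-1]); c=optics.calibration(n)
    print(n,c["fov_y"],c["cx"],c["cy"],np.round(c["T"],4).tolist())
s=env.observe(); print(s["time_s"],np.round(s["tool_rot"],3).tolist(),s["position"],s["ft_force"])
E
```

```text
scene 45.1866380972426 312.21277179103765 196.82886664549142 [[-0.7151, -0.4682, 0.519, 0.0347], [-0.6987, 0.4563, -0.5511, 0.4392], [0.0212, -0.7567, -0.6534, 0.7138], [0.0, 0.0, 0.0, 1.0]]
top 42.33459267869914 325.9856286332273 204.3273548177359 [[0.0235, -0.9917, 0.1262, 0.4345], [-0.9995, -0.0203, 0.026, -0.1228], [-0.0232, -0.1268, -0.9917, 1.053], [0.0, 0.0, 0.0, 1.0]]
0.1 [[0.969, 0.248, -0.0], [0.248, -0.969, 0.001], [0.0, -0.001, -1.0]] [ 0.13648732 -0.53253079  0.23078074] [-0.2501254   0.35975641  0.82810499]
```

View pics/top0.png

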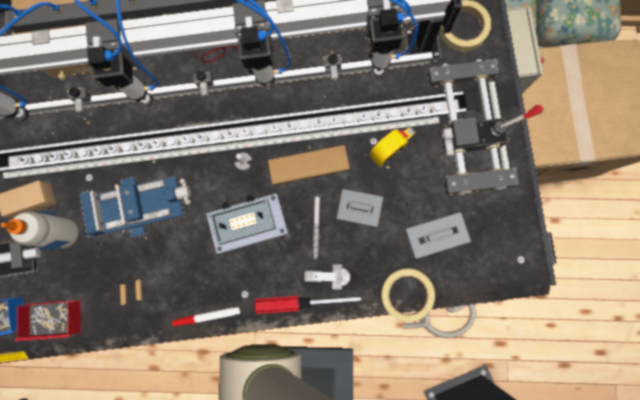

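View pics/scene0.png

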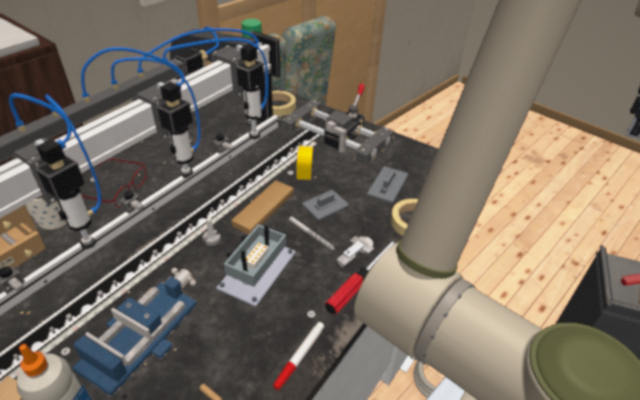

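The top view shows the mount at about (246,222), the short lid at (360,208), the long lid at (438,236) and the hinge at (330,277). The tape is at (392,145). I'll zoom in to get exact corners.

Run:
```python
import cv2,numpy as np
t=cv2.imread("pics/top0.png"); s=cv2.imread("pics/scene0.png")
f=lambda i,x,y,w,h,k:cv2.resize(i[y:y+h,x:x+w],None,fx=k,fy=k,interpolation=cv2.INTER_CUBIC)
a=f(t,400,205,80,60,5); b=f(t,200,187,80,60,5)
c=f(s,215,220,80,85,4); d=f(s,360,155,60,60,4)
o=np.zeros((600,800,3),np.uint8); o[:300,:400]=a;o[:300,400:]=b;o[300:600,:320]=c[:300];o[300:540,400:640]=d
cv2.imwrite("pics/crop.png",o)
```

```text
(no output)
```

View pics/crop.png

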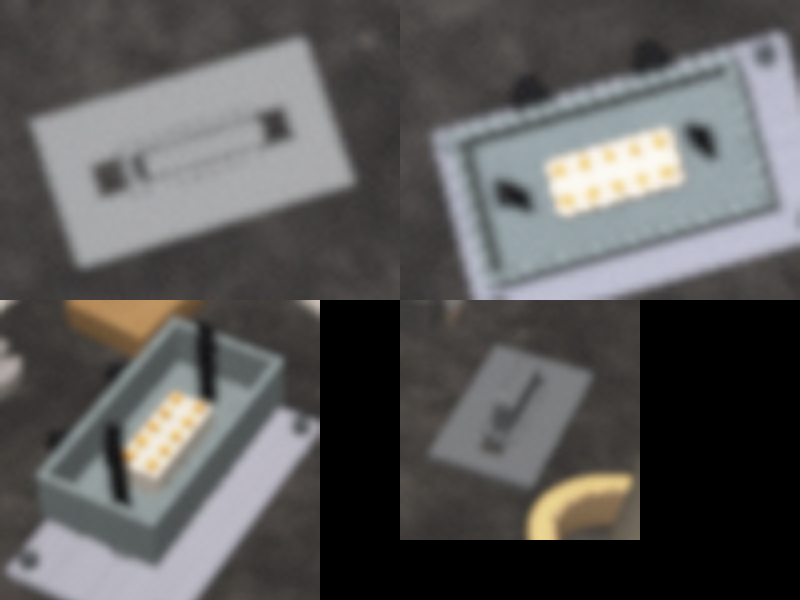

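The long lid's corners (crop coordinates) are (30,120), (303,36), (356,184) and (78,270). The rim corners in both views and the hook tips are readable too. Next I fit both poses by least squares.

```bash
cat > h.py <<'E'
import numpy as np
from scipy.optimize import least_squares
from rig import env, optics
C={n:optics.calibration(n) for n in("scene","top")}
def proj(n,P):
    c=C[n]; T=np.array(c["T"]); f=200/np.tan(np.radians(c["fov_y"]/2))
    p=(np.atleast_2d(P)-T[:3,3])@T[:3,:3]
    return np.c_[c["cx"]+f*p[:,0]/p[:,2], c["cy"]+f*p[:,1]/p[:,2]]
def un(pts,x,y,k): return (np.array(pts,float)+.5)/k-.5+[x,y]
def place(L,x,y,a,z=0):
    c,s=np.cos(a),np.sin(a); L=np.array(L,float)
    return np.c_[x+c*L[:,0]-s*L[:,1], y+s*L[:,0]+c*L[:,1], L[:,2]+z]
E
cat > fit.py <<'E'
from h import *
# lid: image order UL,UR,LR,LL ; image up = +x world, left = +y
c=np.array([[31,58,5],[31,-58,5],[-31,-58,5],[-31,58,5]])*1e-3
lt=un([(30,120),(303,36),(356,184),(78,270)],400,205,5)
ls=un([(97,44),(193,73),(133,188),(29,153)],360,155,4) # scene: top-left, right, bottom, left
def rl(p,both=True):
    r=[(proj("top",place(c,*p))-lt).ravel()]
    return np.concatenate(r)
s=least_squares(rl,[0.4,-0.35,0.2]); print("lid top",s.x[:2],np.degrees(s.x[2]),np.round(s.fun,1))
print("scene proj",proj("scene",place(c,*s.x)).round(1).tolist(),ls.round(1).tolist())
r=np.array([[31,58,0],[31,-58,0],[-31,-58,0],[-31,58,0]])*1e-3
tip=np.array([[0,38,28.5],[0,-38,28.5]])*1e-3
mt=un([(36,130),(340,58)],200,187,5)
ms=un([(180,18),(285,58),(155,228),(40,175)],215,220,4)
tsn=un([(110,122),(207,22)],215,220,4)
def rm(p,w=(1,1,1)):
    x,y,a,h=p
    return np.concatenate([w[0]*(proj("top",place(r,x,y,a,h))[:2]-mt).ravel(),
     w[1]*(proj("scene",place(r,x,y,a,h))[[1,2,3,0]]-ms).ravel(),w[2]*(proj("scene",place(tip,x,y,a,h))-tsn).ravel()])
s=least_squares(rm,[0.42,0.05,0.2,.053]); print("mount",s.x,np.degrees(s.x[2]),np.round(s.fun,1))
print("tips top crop",((proj("top",place(tip,*s.x))-[200,187])*5).tolist())
E
python3 fit.py
```

```text
lid top [ 0.51004663 -0.32305997] 18.397579848317175 [ 0.2  0.3  0.1  0.2 -0.5 -0.1  0.2 -0.3]
scene proj [[366.6, 192.6], [383.6, 165.5], [407.9, 172.6], [392.3, 200.8]] [[383.9, 165.6], [407.9, 172.9], [392.9, 201.6], [366.9, 192.9]]
mount [0.52451965 0.06651188 0.28072443 0.0604299 ] 16.084324988054266 [ 1.9  0.9 -1.2  0.1 -0.6 -0.6  0.6  0.6 -0.8 -0.5 -1.2 -0.5  1.   0.9
  0.  -0.4]
tips top crop [[94.5336485747697, 189.82121180964526], [290.05109630939785, 138.2407410126912]]
```

```bash
cat >> fit.py <<'E'
import cv2
tt=un([(102,190),(293,132)],200,187,5)
def rm2(p): return np.r_[rm(p,(0,1,1)),(proj("top",place(tip,*p))-tt).ravel()]
m=least_squares(rm2,[0.42,0.05,0.2,.053],loss='soft_l1'); print("mount",m.x.round(4),np.degrees(m.x[2]),np.round(rm2(m.x),1))
ri=r*[27/31,54/58,1]
ho=np.array([[4.5,40,0],[-4.5,40,0],[0,38,28.5],[4.5,-40,0],[-4.5,-40,0],[0,-38,28.5]])*1e-3
ims=[]
for n,x,y in(("top",203,185),("scene",210,215)):
    im=cv2.imread(f"pics/{n}0.png")[y:y+80,x:x+ (80 if n=="top" else 85)]
    im=cv2.resize(im,(560 if 0 else 400*1,400) if 0 else None,fx=4.6,fy=6,interpolation=cv2.INTER_CUBIC) if 0 else cv2.resize(im,None,fx=4.8,fy=4.8,interpolation=cv2.INTER_CUBIC)
    for L,col in((r,(0,0,255)),(ri,(0,255,255))):
        q=((proj(n,place(L,*m.x))+.5-[x,y])*4.8).round().astype(int); cv2.polylines(im,[q],True,col,1)
    q=((proj(n,place(ho,*m.x))+.5-[x,y])*4.8).round().astype(int)
    for u in q: cv2.circle(im,tuple(map(int,u)),2,(0,255,0),-1)
    ims.append(im)
cv2.imwrite("pics/ov.png",np.hstack(ims))
E
python3 fit.py
```

```text
lid top [ 0.51004663 -0.32305997] 18.397579848317175 [ 0.2  0.3  0.1  0.2 -0.5 -0.1  0.2 -0.3]
scene proj [[366.6, 192.6], [383.6, 165.5], [407.9, 172.6], [392.3, 200.8]] [[383.9, 165.6], [407.9, 172.9], [392.9, 201.6], [366.9, 192.9]]
mount [0.52451965 0.06651188 0.28072443 0.0604299 ] 16.084324988054266 [ 1.9  0.9 -1.2  0.1 -0.6 -0.6  0.6  0.6 -0.8 -0.5 -1.2 -0.5  1.   0.9
  0.  -0.4]
tips top crop [[94.5336485747697, 189.82121180964526], [290.05109630939785, 138.2407410126912]]
mount [0.5261 0.0653 0.2948 0.0581] 16.892591468168217 [ 0.   0.  -0.  -0.  -1.  -0.4  0.3  0.4 -0.3 -0.5 -0.8 -0.1  1.3  1.1
 -0.2 -0.3 -0.  -0.1  0.6  0.7]
```

View pics/ov.png

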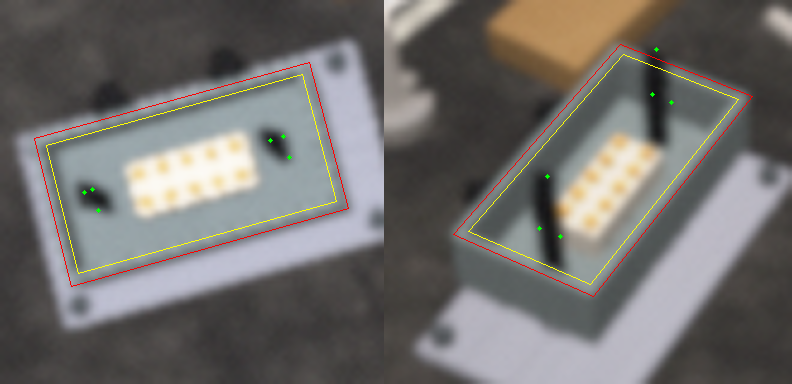

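```bash
cat >> h.py <<'E'
def go(x,y,z,yaw):
    s=env.observe(); R=np.array(s["tool_rot"]); d=np.array([x,y,z])-s["position"]
    th=np.degrees(np.arctan2(R[1,1],R[0,1]))
    print("t",round(s["time_s"],2),"shift mm",(R.T@d*1000).round(1),"units",(R.T@d/.04).round(3),"roll",round(-(yaw-th),2),"j6",round(s["q"][5],1),"F",np.round(s["ft_force"],1),"w",round(s["grip_width"],4),"z",round(s["position"][2],4))
E
python3 -m jog '[{"linear":[0,0,0],"roll":-1},{"linear":[0,0,0],"roll":-1},{"linear":[0,0,0],"roll":-1},{"linear":[0,0,0],"roll":-1},{"linear":[0,0,0],"roll":-1},{"linear":[0,0,0],"roll":-1},{"linear":[0,0,0],"roll":-1},{"linear":[0,0,0],"roll":-1},{"linear":[0,0,0],"roll":-1},{"linear":[0,0,0],"roll":-1},{"linear":[0,0,0],"roll":-1},{"linear":[0,0,0],"roll":-1}]' -0.15 50
python3 -m jog '[{"linear":[0,0,0],"roll":-1},{"linear":[0,0,0],"roll":-1},{"linear":[0,0,0],"roll":-1},{"linear":[0,0,0],"roll":-1},{"linear":[0,0,0],"roll":-1},{"linear":[0,0,0],"roll":-1},{"linear":[0,0,0],"roll":-0.8},{"linear":[0,0,0],"roll":0}]'
python3 -c "
from h import *; go(.51,-.323,.1,18.4)"
```

```text
time_s: 1.1
position: [0.1365, -0.5326, 0.2309]
tool_rot: [[0.265, 0.964, -0.0], [0.964, -0.265, 0.001], [0.001, -0.0, -1.0]]
ft_force: [-0.4, 0.2, 0.2]
grip_width: 0.0366
gripper_force: 0.0
time_s: 1.77
position: [0.1365, -0.5326, 0.231]
tool_rot: [[-0.317, 0.948, -0.0], [0.948, 0.317, 0.001], [0.001, 0.0, -1.0]]
ft_force: [-0.6, -0.5, -0.4]
grip_width: 0.036
gripper_force: 0.0
t 1.77 shift mm [ 80.1 420.7 131.1] units [ 2.003 10.518  3.278] roll 0.11 j6 -106.5 F [-0.6 -0.5 -0.4] w 0.036 z 0.231
```

```bash
python3 -m jog '[{"linear":[0.167,0.876,0.2]},{"linear":[0.167,0.876,0.2]},{"linear":[0.167,0.876,0.2]},{"linear":[0.167,0.876,0.2]},{"linear":[0.167,0.876,0.2]},{"linear":[0.167,0.876,0.2]},{"linear":[0.167,0.876,0.2]},{"linear":[0.167,0.876,0.2]},{"linear":[0.167,0.876,0.2]},{"linear":[0.167,0.876,0.2]},{"linear":[0.167,0.876,0.2]},{"linear":[0.167,0.876,0.2]}]' >/dev/null
python3 -m jog '[{"linear":[0,0,0.4]},{"linear":[0,0,0.4]},{"linear":[0,0,0]},{"linear":[0,0,0]}]' >/dev/null
python3 -c "
from h import *; go(.51,-.323,.0075,18.4)"
```

```text
t 1.77 shift mm [ 80.  420.7 223.6] units [ 2.001 10.517  5.591] roll 0.11 j6 -106.5 F [-0.6 -0.5 -0.4] w 0.036 z 0.231invalid input
invalid input
```

Rows apparently need the roll too.

```bash
python3 -m jog '[{"linear":[0.167,0.876,0.2],"roll":0},{"linear":[0.167,0.876,0.2],"roll":0},{"linear":[0.167,0.876,0.2],"roll":0},{"linear":[0.167,0.876,0.2],"roll":0},{"linear":[0.167,0.876,0.2],"roll":0},{"linear":[0.167,0.876,0.2],"roll":0},{"linear":[0.167,0.876,0.2],"roll":0},{"linear":[0.167,0.876,0.2],"roll":0},{"linear":[0.167,0.876,0.2],"roll":0},{"linear":[0.167,0.876,0.2],"roll":0},{"linear":[0.167,0.876,0.2],"roll":0},{"linear":[0.167,0.876,0.2],"roll":0}]' >/dev/null
python3 -m jog '[{"linear":[0,0,0.4],"roll":0},{"linear":[0,0,0.4],"roll":0},{"linear":[0,0,0],"roll":0},{"linear":[0,0,0],"roll":0}]' >/dev/null
python3 -c "
from h import *; go(.51,-.323,.0075,18.4)"
```

```text
t 3.1 shift mm [ 0.8  0.4 95.4] units [0.02  0.009 2.384] roll -0.12 j6 -61.9 F [-0.1 -1.  -0.7] w 0.0364 z 0.1029
```

```bash
python3 -m jog '[{"linear":[0.01,0.005,0.35],"roll":0},{"linear":[0.01,0.005,0.35],"roll":0},{"linear":[0,0,0.35],"roll":0},{"linear":[0,0,0.35],"roll":0},{"linear":[0,0,0.35],"roll":0},{"linear":[0,0,0.35],"roll":0},{"linear":[0,0,0.1],"roll":0},{"linear":[0,0,0.1],"roll":0},{"linear":[0,0,0.08],"roll":0},{"linear":[0,0,0],"roll":0},{"linear":[0,0,0],"roll":0}]'
python3 -m jog '[{"linear":[0,0,0],"roll":0},{"linear":[0,0,0],"roll":0},{"linear":[0,0,0],"roll":0},{"linear":[0,0,0],"roll":0},{"linear":[0,0,0],"roll":0},{"linear":[0,0,0],"roll":0},{"linear":[0,0,0],"roll":0},{"linear":[0,0,0],"roll":0}]' -1 50
```

```text
time_s: 4.02
position: [0.5106, -0.3236, 0.0088]
tool_rot: [[-0.315, 0.949, 0.001], [0.949, 0.315, -0.001], [-0.001, 0.0, -1.0]]
ft_force: [0.5, 0.1, -0.1]
grip_width: 0.0363
gripper_force: 0.0
time_s: 4.68
position: [0.5107, -0.3235, 0.0088]
tool_rot: [[-0.315, 0.949, 0.001], [0.949, 0.315, -0.001], [-0.001, 0.001, -1.0]]
ft_force: [-0.5, 1.2, 6.1]
grip_width: 0.0109
gripper_force: 50.3
```

```bash
python3 -m jog '[{"linear":[0,0,-0.05],"roll":0},{"linear":[0,0,-0.2],"roll":0},{"linear":[0,0,-0.4],"roll":0},{"linear":[0,0,-0.45],"roll":0},{"linear":[0,0,-0.45],"roll":0},{"linear":[0,0,-0.45],"roll":0},{"linear":[0,0,-0.45],"roll":0},{"linear":[0,0,-0.45],"roll":0},{"linear":[0,0,-0.4],"roll":0},{"linear":[0,0,-0.1],"roll":0},{"linear":[0,0,0],"roll":0}]'
python3 -c "
from h import *; go(.526,.0655,.14,16.7)"
```

```text
time_s: 5.6
position: [0.5106, -0.3235, 0.1453]
tool_rot: [[-0.315, 0.949, 0.002], [0.949, 0.315, -0.002], [-0.002, 0.001, -1.0]]
ft_force: [0.0, -0.4, -1.8]
grip_width: 0.0109
gripper_force: 49.6
t 5.6 shift mm [364.3 137.2   4.7] units [9.108 3.43  0.118] roll 1.67 j6 -61.9 F [ 0.  -0.4 -1.8] w 0.0109 z 0.1453
```

```bash
python3 -m jog '[{"linear":[0.3,0.11,0],"roll":0},{"linear":[0.7,0.26,0],"roll":0},{"linear":[0.9,0.34,0],"roll":0},{"linear":[0.9,0.34,0],"roll":0},{"linear":[0.9,0.34,0],"roll":0},{"linear":[0.9,0.34,0],"roll":0},{"linear":[0.9,0.34,0],"roll":0},{"linear":[0.9,0.34,0],"roll":0},{"linear":[0.9,0.34,0],"roll":0},{"linear":[0.9,0.34,0],"roll":0},{"linear":[0.7,0.26,0],"roll":0},{"linear":[0.2,0.08,0],"roll":0}]' >/dev/null
python3 -m jog '[{"linear":[0,0,0],"roll":0.33},{"linear":[0,0,0],"roll":0},{"linear":[0,0,0],"roll":0},{"linear":[0,0,0],"roll":0},{"linear":[0,0,0],"roll":0}]' >/dev/null
python3 - <<'E'
from h import *; import cv2
go(.526,.0655,.14,16.7)
o=[]
for n,x,y in(("top",195,165),("scene",190,170)):
    im=optics.get_image(n)[:,:,::-1]; cv2.imwrite(f"pics/{n}1.png",im)
    o.append(cv2.resize(im[y:y+140,x:x+100],None,fx=4,fy=4,interpolation=cv2.INTER_CUBIC))
cv2.imwrite("pics/hov.png",np.hstack(o))
E
```

```text
t 7.02 shift mm [0.5 0.4 3.8] units [0.013 0.011 0.096] roll -0.01 j6 -22.5 F [-0.5 -0.1 -1.4] w 0.0109 z 0.1438
```

View pics/hov.png

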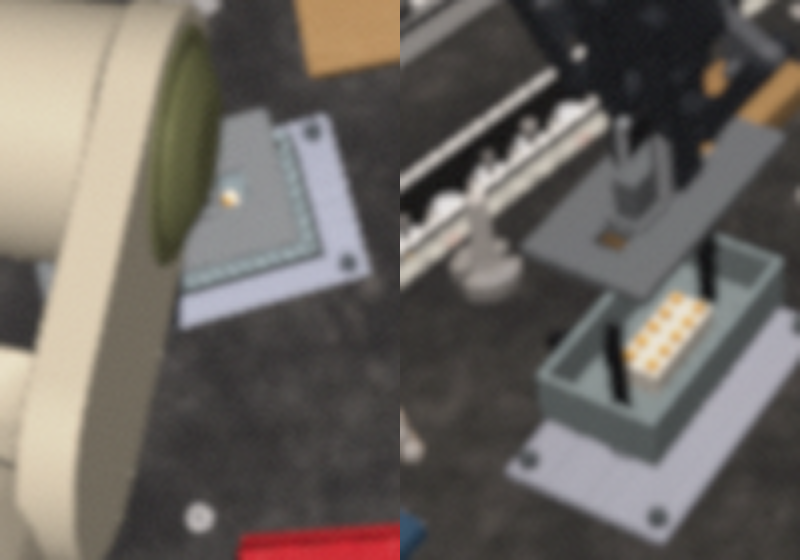

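The lid hangs level. In the scene crop its corners are left (525,245), near (640,296) and far right (784,130). In the top crop they are lower right (302,245) and upper right (268,108). I compare these with the predictions from the TCP.

```bash
cat > chk.py <<'E'
from h import *
c=np.array([[31,58,5],[31,-58,5],[-31,-58,5],[-31,58,5]])*1e-3
s=env.observe(); p=s["position"]; R=np.array(s["tool_rot"]); yaw=np.arctan2(R[1,1],R[0,1])
print(p,np.degrees(yaw))
L=place(c,p[0],p[1],yaw,p[2]-.0088)
a=un([(125,245),(240,296),(384,130)],190,170,4); b=un([(302,245),(268,108)],195,165,4)
print("scene pred-seen",(proj("scene",L)[[0,3,2]]-a).round(1).tolist())
print("top pred-seen",(proj("top",L)[[2,1]]-b).round(1).tolist())
# fit lid
def f(q): P=place(c,*q); return np.r_[(proj("scene",P)[[0,3,2]]-a).ravel(),(proj("top",P)[[2,1]]-b).ravel()]
m=least_squares(f,[p[0],p[1],yaw,p[2]-.0088]); print("lid fit",m.x.round(4),np.degrees(m.x[2]),m.fun.round(1))
# mount refit from image pair, plus top rim LR corner now visible
E
python3 chk.py
```

```text
[0.5258391  0.06491631 0.14398939] 16.682820485299278
scene pred-seen [[-1.7, -0.3], [0.6, -0.1], [0.2, 0.3]]
top pred-seen [[-0.5, -1.5], [-0.7, -0.5]]
lid fit [0.525  0.0643 0.2828 0.135 ] 16.20393817783998 [-1.2 -0.4  0.9 -0.   0.9  0.6 -0.2 -0.7 -0.1  0.2]
```

```bash
cat > hk.py <<'E'
from h import *; import cv2
M=[.5261,.0653,.2948,.0581]
g={n:cv2.cvtColor(cv2.imread(f"pics/{n}0.png"),cv2.COLOR_BGR2GRAY).astype(float) for n in C}
# hook centre line: body y 36..40 bending inward to tip 38 outer face; scene: weighted dark centroid along rows
for n in C:
  for sy in(1,-1):
    for z in (4,10,16,22,26):
        yc=(38-2*z/28.5+(1.5 if 8<z<20 else 0))*sy
        u,v=proj(n,place([[0,yc*1e-3,z*1e-3]],*M))[0]
        if n=="scene":
            r=int(round(v)); xs=np.arange(int(u)-6,int(u)+8); w=np.clip(75-g[n][r,xs],0,None)
            print(n,sy,z,"pred",round(u,1),"seen",round((w*xs).sum()/max(w.sum(),1e-6),1),g[n][r,xs].astype(int).tolist())
for (x0,y0,x1,y1) in((216,218,232,236),(254,206,268,222)):
    print(g["top"][y0:y1,x0:x1].astype(int)); 
    for z in(0,28.5): print(z,proj("top",place([[0,38e-3,z*1e-3],[0,-38e-3,z*1e-3]],*M)).round(1).tolist(),x0,y0)
E
python3 hk.py
```

```text
scene 1 4 pred 244.5 seen 243.4 [123, 134, 121, 84, 43, 27, 27, 56, 111, 169, 211, 227, 231, 223]
scene 1 10 pred 243.9 seen 243.2 [89, 104, 114, 107, 71, 36, 25, 27, 62, 115, 165, 202, 222, 232]
scene 1 16 pred 243.8 seen 242.5 [83, 84, 81, 69, 48, 29, 28, 43, 89, 147, 196, 213, 210, 208]
scene 1 22 pred 244.2 seen 242.5 [83, 81, 69, 49, 30, 27, 45, 85, 123, 149, 168, 188, 207, 219]
scene 1 26 pred 244.1 seen 242.5 [88, 82, 73, 54, 35, 34, 49, 82, 120, 145, 160, 175, 197, 210]
scene -1 4 pred 266.6 seen 266.0 [99, 97, 93, 78, 55, 32, 20, 29, 53, 75, 90, 94, 94, 95]
scene -1 10 pred 266.8 seen 266.1 [93, 93, 88, 76, 49, 30, 22, 29, 45, 70, 91, 100, 103, 109]
scene -1 16 pred 266.5 seen 265.8 [92, 95, 92, 80, 56, 35, 27, 39, 67, 97, 113, 114, 105, 92]
scene -1 22 pred 265.8 seen 266.0 [95, 99, 100, 100, 91, 66, 39, 28, 38, 63, 85, 89, 85, 77]
scene -1 26 pred 265.7 seen 267.5 [124, 123, 124, 119, 102, 70, 42, 39, 45, 53, 58, 59, 62, 64]
[[154 161 162 160 160 162 162 162 163 162 162 162 166 175 189 201]
 [153 160 162 160 159 160 161 163 162 162 162 162 174 195 215 224]
 [148 157 160 15
[... 1479 characters left out ...]
159 162 163 161 160]
 [174 157 134 103  82  81  89 109 134 153 160 162 164 163]
 [189 161 131  93  57  43  46  77 115 144 159 164 163 163]
 [204 167 138 104  65  39  32  56  96 134 155 162 163 158]
 [214 176 148 121  87  54  34  49  86 126 153 161 161 158]
 [221 183 158 139 113  83  59  49  77 123 151 162 161 160]
 [233 199 166 153 140 119  93  72  82 120 148 161 161 160]
 [239 215 175 158 155 146 128 111 109 129 149 158 161 160]
 [238 219 179 160 160 159 152 142 141 150 156 161 160 161]
 [228 215 182 164 159 160 162 159 157 161 160 161 160 161]
 [222 217 193 169 161 162 163 163 162 162 160 161 161 161]]
0 [[223.3, 225.8], [261.0, 215.3]] 254 206
28.5 [[219.9, 224.5], [258.8, 213.7]] 254 206
```

```bash
python3 -c "
from h import *; go(.527,.0663,.104,16.5)"
```

```text
t 7.12 shift mm [ 1.   1.5 40. ] units [0.025 0.038 1.   ] roll 0.18 j6 -22.5 F [-0.5 -0.4  0.1] w 0.0112 z 0.144
```

```bash
python3 -m jog '[{"linear":[0.025,0.04,0.1],"roll":0.04},{"linear":[0,0,0.3],"roll":0},{"linear":[0,0,0.3],"roll":0},{"linear":[0,0,0.2],"roll":0},{"linear":[0,0,0.1],"roll":0},{"linear":[0,0,0],"roll":0}]'
python3 -m jog '[{"linear":[0,0,0.06],"roll":0},{"linear":[0,0,0.06],"roll":0},{"linear":[0,0,0.06],"roll":0},{"linear":[0,0,0.06],"roll":0},{"linear":[0,0,0],"roll":0}]'
python3 - <<'E'
from h import *; import cv2
go(.527,.0663,.08,16.5)
o=[]
for n,x,y in(("top",220,165),("scene",210,205)):
    im=optics.get_image(n)[:,:,::-1]
    o.append(cv2.resize(im[y:y+90,x:x+90],None,fx=4.4,fy=4.4,interpolation=cv2.INTER_CUBIC))
cv2.imwrite("pics/hov2.png",np.hstack(o))
E
```

```text
time_s: 7.62
position: [0.5269, 0.0668, 0.1033]
tool_rot: [[-0.284, 0.959, -0.002], [0.959, 0.284, 0.0], [0.001, -0.001, -1.0]]
ft_force: [-0.2, -0.1, -0.8]
grip_width: 0.0108
gripper_force: 49.6
time_s: 8.03
position: [0.527, 0.0668, 0.0942]
tool_rot: [[-0.284, 0.959, -0.001], [0.959, 0.284, 0.0], [0.0, -0.0, -1.0]]
ft_force: [0.4, -0.6, -0.9]
grip_width: 0.011
gripper_force: 49.6
t 8.03 shift mm [-0.5 -0.1 14.2] units [-0.013 -0.003  0.355] roll 0.02 j6 -22.1 F [ 0.4 -0.6 -0.9] w 0.011 z 0.0942
```

View pics/hov2.png

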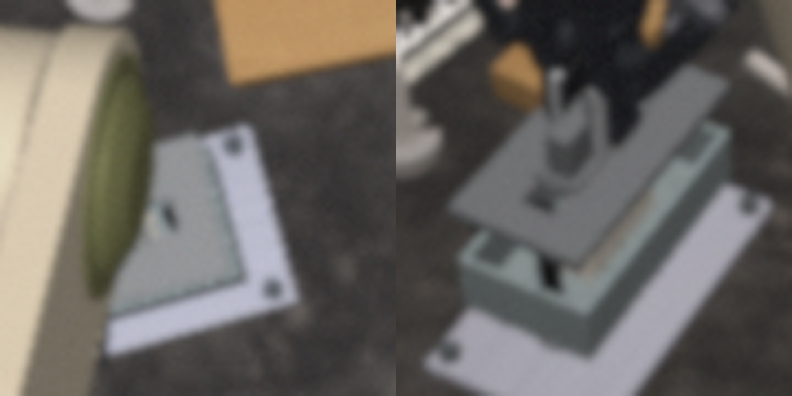

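The top crop shows the dark hook inside the right slot (170,215). In the scene the left hook runs up into its slot (540,195). I keep lowering in small steps and watch the force.

```bash
J='python3 -m jog'; f(){ grep -E 'position|ft_force'; }
python3 -m jog '[{"linear":[0,0,0.04],"roll":0},{"linear":[0,0,0.04],"roll":0},{"linear":[0,0,0],"roll":0}]'|f
python3 -m jog '[{"linear":[0,0,0.04],"roll":0},{"linear":[0,0,0.04],"roll":0},{"linear":[0,0,0],"roll":0}]'|f
python3 -m jog '[{"linear":[0,0,0.04],"roll":0},{"linear":[0,0,0.04],"roll":0},{"linear":[0,0,0],"roll":0}]'|f
```

```text
position: [0.527, 0.0668, 0.0911]
ft_force: [-0.2, -1.2, -0.7]
position: [0.527, 0.0668, 0.0878]
ft_force: [-0.5, 0.7, -1.4]
position: [0.5273, 0.0668, 0.0848]
ft_force: [0.6, -0.4, -0.8]
```

```bash
f(){ grep -E 'position|ft_force'; }
python3 -m jog '[{"linear":[0,0,0.04],"roll":0},{"linear":[0,0,0.04],"roll":0},{"linear":[0,0,0],"roll":0}]'|f
python3 -m jog '[{"linear":[0,0,0.04],"roll":0},{"linear":[0,0,0],"roll":0}]'|f
python3 -m jog '[{"linear":[0,0,0.04],"roll":0},{"linear":[0,0,0],"roll":0}]'|f
```

```text
position: [0.5274, 0.0668, 0.0817]
ft_force: [0.9, 0.0, 1.1]
position: [0.5274, 0.0668, 0.0801]
ft_force: [1.2, 0.5, 1.6]
position: [0.5274, 0.0668, 0.0786]
ft_force: [1.9, -0.3, 3.4]
```

```bash
f(){ grep -E 'position|ft_force'; }
python3 -m jog '[{"linear":[0,0.015,0.03],"roll":0},{"linear":[0,0,0],"roll":0}]'|f
python3 -m jog '[{"linear":[0,0,0.03],"roll":0},{"linear":[0,0,0],"roll":0}]'|f
python3 -m jog '[{"linear":[0,0,0.03],"roll":0},{"linear":[0,0,0],"roll":0}]'|f
```

```text
position: [0.5279, 0.0669, 0.0775]
ft_force: [1.0, -1.0, 5.3]
position: [0.528, 0.067, 0.0762]
ft_force: [3.0, 0.4, 3.1]
position: [0.5278, 0.067, 0.0748]
ft_force: [1.3, -0.0, 2.4]
```

```bash
f(){ grep -E 'position|ft_force|torq'; }
python3 -m jog '[{"linear":[0,0,0.025],"roll":0},{"linear":[0,0,0],"roll":0}]'|f
python3 -m jog '[{"linear":[0,0,0.025],"roll":0},{"linear":[0,0,0],"roll":0}]'|f
python3 -m jog '[{"linear":[0,0,0.025],"roll":0},{"linear":[0,0,0],"roll":0}]'|f
python3 -c "
from h import *; s=env.observe(); print(s['wrist_torque'],s['grip_width'])"
```

```text
position: [0.5277, 0.067, 0.0737]
ft_force: [1.7, -0.5, 1.6]
position: [0.5276, 0.067, 0.0727]
ft_force: [1.4, 0.3, 2.4]
position: [0.527, 0.0671, 0.0711]
ft_force: [0.6, 0.4, -4.7]
[ 0.16440267 -0.14306224  0.02038789] 0.01125767969536346
```

```bash
python3 -m jog '[{"linear":[0,0,0],"roll":0},{"linear":[0,0,0],"roll":0}]'|grep -E 'pos|ft_f'
python3 - <<'E'
from h import *; import cv2
o=[]
for n,x,y in(("top",220,165),("scene",210,215)):
    im=optics.get_image(n)[:,:,::-1]
    o.append(cv2.resize(im[y:y+90,x:x+90],None,fx=4.4,fy=4.4,interpolation=cv2.INTER_CUBIC))
cv2.imwrite("pics/hov3.png",np.hstack(o))
E
```

```text
position: [0.5269, 0.0671, 0.0711]
ft_force: [0.1, 0.9, -6.3]
```

View pics/hov3.png

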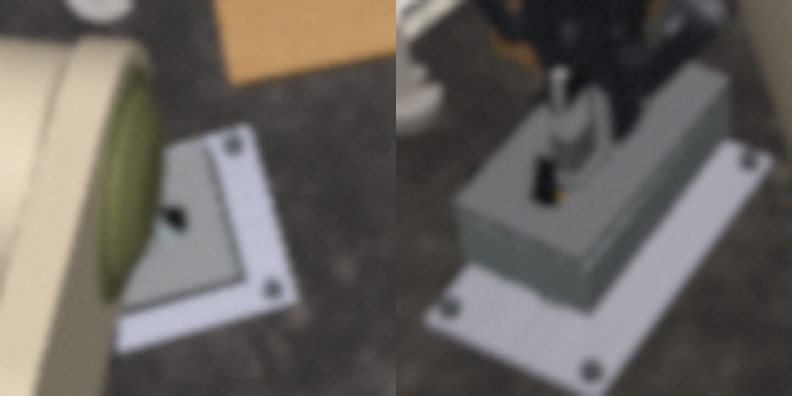

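The scene crop shows the lid on the box with the left hook sticking up through it (545,185). The top crop shows the right hook through its slot (175,215). I press on to find the hard stop.

```bash
f(){ grep -E 'position|ft_force|torq'; }
python3 -m jog '[{"linear":[0,0,0.012],"roll":0},{"linear":[0,0,0],"roll":0},{"linear":[0,0,0],"roll":0}]'|f
python3 -m jog '[{"linear":[0,0,0.012],"roll":0},{"linear":[0,0,0],"roll":0},{"linear":[0,0,0],"roll":0}]'|f
python3 -m jog '[{"linear":[0,0,0.012],"roll":0},{"linear":[0,0,0],"roll":0},{"linear":[0,0,0],"roll":0}]'|f
```

```text
position: [0.5272, 0.067, 0.0711]
ft_force: [-1.6, 0.7, -7.5]
position: [0.5276, 0.067, 0.071]
ft_force: [-2.1, 0.9, -5.2]
position: [0.5282, 0.0669, 0.0709]
ft_force: [0.6, 0.3, -2.2]
```

```bash
f(){ grep -E 'position|ft_force|torq'; }
python3 -m jog '[{"linear":[0,0,0.012],"roll":0},{"linear":[0,0,0],"roll":0},{"linear":[0,0,0],"roll":0}]'|f
python3 -m jog '[{"linear":[0,0,0.012],"roll":0},{"linear":[0,0,0],"roll":0},{"linear":[0,0,0],"roll":0}]'|f
python3 -m jog '[{"linear":[0,0,0.012],"roll":0},{"linear":[0,0,0],"roll":0},{"linear":[0,0,0],"roll":0}]'|f
python3 -c "
from h import *; go(.527,.0663,.07,16.5);s=env.observe(); print(s['wrist_torque'],np.round(s['tool_rot'],4).tolist(),s['q'])"
```

```text
position: [0.528, 0.0669, 0.0703]
ft_force: [-0.1, -0.4, -0.1]
position: [0.5278, 0.067, 0.0696]
ft_force: [-0.2, 0.8, -0.1]
position: [0.5278, 0.067, 0.0693]
ft_force: [-1.3, 0.2, 4.0]
t 12.23 shift mm [-0.4 -1.  -0.7] units [-0.011 -0.025 -0.016] roll 0.03 j6 -22.0 F [-1.3  0.2  4. ] w 0.0106 z 0.0693
[-0.02629819  0.17627021  0.04365439] [[-0.2845, 0.9587, 0.0004], [0.9587, 0.2845, -0.0001], [-0.0002, 0.0004, -1.0]] [-5.52371691e+00  3.01517317e+01  9.05526822e+01 -2.82610076e-03
  5.92704245e+01 -2.20484610e+01]
```

```bash
f(){ grep -E 'position|ft_force|torq'; }
python3 -m jog '[{"linear":[0,0,0.01],"roll":0},{"linear":[0,0,0],"roll":0},{"linear":[0,0,0],"roll":0}]'|f
python3 -m jog '[{"linear":[0,0,0.01],"roll":0},{"linear":[0,0,0],"roll":0},{"linear":[0,0,0],"roll":0}]'|f
python3 -m jog '[{"linear":[0,0,0.01],"roll":0},{"linear":[0,0,0],"roll":0},{"linear":[0,0,0],"roll":0}]'|f
```

```text
position: [0.5278, 0.067, 0.0694]
ft_force: [-2.7, 0.6, 8.5]
position: [0.5278, 0.067, 0.0693]
ft_force: [-4.2, 0.5, 11.7]
position: [0.5279, 0.067, 0.0693]
ft_force: [-5.6, 0.4, 16.2]
```

```bash
f(){ grep -E 'position|ft_force|torq'; }
python3 -m jog '[{"linear":[0,0,0.01],"roll":0},{"linear":[0,0,0],"roll":0},{"linear":[0,0,0],"roll":0}]'|f
python3 - <<'E'
from h import *; import cv2
s=env.observe(); print(s['wrist_torque'])
o=[]
for n,x,y in(("top",235,180),("scene",212,225)):
    im=optics.get_image(n)[:,:,::-1]
    o.append(cv2.resize(im[y:y+75,x:x+(50 if n=="top" else 80)],None,fx=6,fy=6,interpolation=cv2.INTER_CUBIC))
cv2.imwrite("pics/hov4.png",np.hstack(o))
E
```

```text
position: [0.5279, 0.067, 0.0693]
ft_force: [-6.7, -0.3, 20.3]
[-0.05093846  1.17301608  0.00353989]
```

View pics/hov4.png

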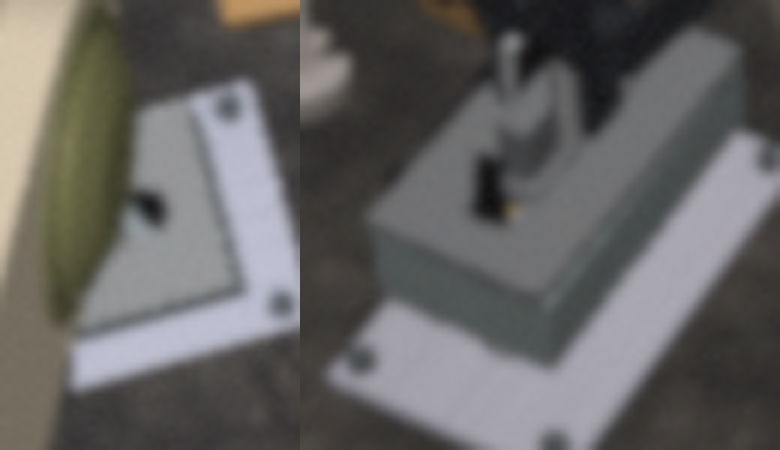

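The lid lies flat on the rim with both hooks through it, and the stop is rigid at 20 N. I unload, release and back off.

```bash
f(){ grep -E 'position|ft_force|grip'; }
python3 -m jog '[{"linear":[0,0,-0.02],"roll":0},{"linear":[0,0,-0.02],"roll":0},{"linear":[0,0,-0.01],"roll":0},{"linear":[0,0,0],"roll":0}]'|f
python3 -m jog '[{"linear":[0,0,0],"roll":0},{"linear":[0,0,0],"roll":0},{"linear":[0,0,0],"roll":0},{"linear":[0,0,0],"roll":0},{"linear":[0,0,0],"roll":0},{"linear":[0,0,0],"roll":0}]' -0.2 20|f
python3 -m jog '[{"linear":[0,0,-0.1],"roll":0},{"linear":[0,0,-0.3],"roll":0},{"linear":[0,0,-0.5],"roll":0},{"linear":[0,0,-0.8],"roll":0},{"linear":[0,0,-0.8],"roll":0},{"linear":[0,0,-0.8],"roll":0},{"linear":[0,0,-0.5],"roll":0},{"linear":[0,0,0],"roll":0}]'|f
python3 -m jog '[{"linear":[0,-0.4,0],"roll":0},{"linear":[-0.9,-0.4,0],"roll":0},{"linear":[-0.9,-0.4,0],"roll":0},{"linear":[-0.9,-0.4,0],"roll":0},{"linear":[-0.9,-0.4,0],"roll":0},{"linear":[-0.9,-0.4,0],"roll":0},{"linear":[-0.9,-0.4,0],"roll":0},{"linear":[-0.5,0,0],"roll":0},{"linear":[0,0,0],"roll":0},{"linear":[0,0,0],"roll":0}]'|f
python3 - <<'E'
from h import *; import cv2
o=[]
for n,x,y in(("top",200,180),("scene",212,225)):
    im=optics.get_image(n)[:,:,::-1]; cv2.imwrite(f"pics/{n}5.png",im)
    o.append(cv2.resize(im[y:y+80,x:x+80],None,fx=5,fy=5,interpolation=cv2.INTER_CUBIC))
cv2.imwrite("pics/fin.png",np.hstack(o))
E
```

```text
position: [0.5277, 0.067, 0.0693]
ft_force: [-0.2, -0.1, 2.4]
grip_width: 0.0109
gripper_force: 50.0
position: [0.5277, 0.067, 0.0694]
ft_force: [0.7, 0.0, -1.1]
grip_width: 0.034
gripper_force: 0.0
position: [0.5292, 0.0669, 0.2263]
ft_force: [0.6, 0.1, -0.2]
grip_width: 0.0341
gripper_force: 0.0
position: [0.4871, -0.1917, 0.2207]
ft_force: [-0.5, 0.0, -1.0]
grip_width: 0.0341
gripper_force: 0.0
```

View pics/fin.png

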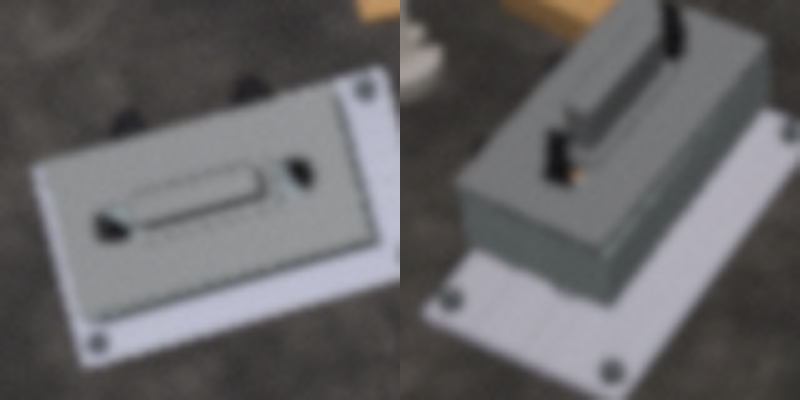

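The lid lies flat and flush on the rim, with both hooks standing over it (scene 560,155 and 672,30; top 112,225 and 297,172). The gripper is clear, so I hand the job in.

```bash
python3 -c "
from rig import env; print(env.close_job())"
```

```text
the job is handed in; nothing more can be done
None
```

The longer lid is on the box, flat on the rim with both hooks through its slots, and the gripper let go and backed clear; I read one snap in the force rather than two separate clicks, then pressed to a rigid stop at about 20 N, and the job is handed in (no verdict shown).

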